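# Fit a circlip to a stub axle with circlip pliers and hold it spread at the groove

## Robot

A 6-joint arm with a two-finger parallel gripper is mounted at the origin on a cart in front of the work surface, level with it; the furniture and walls round the work are solid. World frame = base frame: x ahead of the robot, y to its left, z up, the work surface at z = 0. Lengths are in m, angles in rad, forces in N, time in s.
With the tool pointing down it reaches from about 0.3 to 1 m from the base axis. Payload 5.1 kg.
Tool frame: the origin (TCP) lies on the centre line of the jaws, within the pads' length; the fingertips stand 17 mm ahead of it and the grasp point (between the pads) lies 2 mm behind it; z points along the fingers, y is the line along which they close (so a half turn about z gives the same grasp; the last joint's range is limited). The gripper opens to 95 mm and grips with 3 to 60 N. Pads are 20 mm wide; open, the fingers measure 119 mm over their backs; the gripper's body (75 mm by 180 mm) begins 59 mm behind the grasp point.
Start: joints at [-1.339, 0.124, 1.65, -0, 1.367, -0.083], TCP at [0.201, -0.618, 0.232] pointing down, gripper open.
Joint ranges: [-2.61, 2.61], [-1.02, 2.33], [0.03, 2.71], [-1.35, 4.49], [0.32, 2.68], [-2.91, 2.91]. Speed limits (rad/s): [2.57, 2.57, 3.14, 3.14, 3.14, 3.14].

## Interface

Orientations are given as a unit quaternion [w, x, y, z].
In Python, from cell import arm, camera, camera_model gives the robot as it stands.
- The arm moves only by the shell command python3 -m creep 'ROWS' [FORCE]. ROWS is a JSON list of rows, 1 to 8 of them, each of 7 numbers: a rotation vector rx, ry, rz in rad, then dx, dy, dz in m, then the opening from 0.0 (shut) to 1.0 (fully open); each row is the pose to reach, as a shift and turn from the pose commanded when the command began, along the tool's axes at that moment; what a row does not reach only later rows make up. A row lasts 1/8 s, in which the tool goes at most 0.0625 m and 0.188 rad, less where a joint would pass 70% of its speed; a pose out of reach is approached as far as the arm can. The fingers move at their own pace and stop on an object; FORCE is the grip in N (left out, the last holds). Time passes only in rows, so rows that do not move let the fingers close. It prints the time, the measured TCP pose, the force, the opening and the grip force at its end.
- arm.get_state(): the state, without advancing time (a new reading comes with each control period).
- camera(name): name is "scene" or "side" or "wrist"; returns (picture, depth): 420x560x3 uint8, red, green, blue; 420x560 float32, m along the optical axis (not along the pixel's ray), 0 where there is no reading.
- camera_model(name): a dict with "K" (3x3 intrinsics, pixels), "R" (3x3) and "t" (3): a world point X has camera coordinates R X + t. Camera axes: x right, y down, z forward; pixel columns grow to the right and rows downward; lengths in m; the calibration is good to about 2 mm. A picture is of the moment at which its call begins: read the wrist's pose just before it. camera_model takes no time and is no camera call; for the wrist camera it gives the pose at the moment of the call.
- arm.sign_off(): hands the job in; it is judged then, once.
The state is a dict: "time_s": time; "q": joint angles; "qvel": joint speeds; "tau": joint torques, N m; "tcp_pos": TCP position; "tcp_rot": TCP orientation; "force": force on the tool from outside, world axes, zero at the start; "torque": the same for the moment, N m; "opening": opening from 0.0 (shut) to 1.0 (fully open); "grasp_force": force on a finger pad.
Only numpy, scipy, OpenCV 4.12 (cv2) and the standard library are available. Lean on these libraries where they do the work, as an engineer would, in place of code of your own. Each camera call takes 0.05 s, during which the arm holds its last target. There are 200 camera calls.

## Task

Lay the stub axle flat in the two saddles of the nest, fully down, with its round grooved end sticking out of the open front (away from the back stop), and let go of it without dropping it. Then squeeze the handles of the circlip pliers to spread the circlip, lift them from the stand, bring the circlip in front of the axle's free end and slide it on along the axle, straight and not touching hard, until it stands over the groove. Finish there while still holding the pliers squeezed, with the circlip fully spread around the groove, and leave the other things on the bench alone.

Things in the scene. Friction and masses are not known exactly. Their poses are not given: they have to be found in the camera images.
- axle: Loose stub axle, about 0.35 kg: square aluminium body 34 x 34 x 106 mm and, at one end only, a round steel journal 32 mm in diameter with a narrow dark groove. Origin on the axis, 17 mm above its underside, at the best place to grip (34 mm across y). x runs along the axis: body from x = -43 to +63 mm, journal from -43 to -87 mm (last 5 mm taper to 26 mm diameter). z up.
- axle_nose (a point): Centre of the free end face of the axle's journal (axle x = -87 mm); axes of the axle.
- axle_groove (a point): Centre of the groove, on the axle's axis (axle x = -63 mm); axes of the axle. The groove is 8 mm wide and 26 mm in diameter, with 32 mm journal on both sides.
- nest: Fixed nest for the axle: base 124 x 76 x 10 mm with two aluminium U saddles, 12 mm thick, at x = -34 and +34 mm, and a back stop with its face at x = +66 mm. Slots 38 mm wide, floors 45 mm and prongs 76 mm above the table; fingers fit in the 56 mm between the saddles. Origin on the table, midway between the saddles; x points from the open front (-x) to the back stop.
- nest_seat (a point): Where the axle's origin lies when seated, 62 mm above the table; axes of the nest. Seated, axle x = nest x: the journal sticks out of the open front, and the axle's back face stands 3 mm short of the back stop. A tall drawer cabinet stands behind the middle of the table: pass in front of it.
- stand: Fixed stand of the pliers: base 90 x 80 x 8 mm with two grey uprights 42 mm wide, 35 mm apart along x, 92 mm high (side lips to 99 mm). The pliers' flange lies loose on them; the circlip hangs between them with room to spread. Lift the pliers straight up by 90 mm to clear it. Origin at the centre of its underside.
- pliers: Reverse-action circlip pliers, loose, 0.23 kg, upright in the stand, handles up. Origin midway between the pivots, 100 mm above the table at the start; z up, y across the handles, x along the circlip's axis (both faces alike). Housing 26 x 44 x 20 mm, flange 58 x 32 mm (x, y) 2 to 8 mm below the origin; below it two jaws with the circlip on their tips, reaching 82 mm below the origin.
- pliers_grip (a point): Middle of the two black handles, 33 mm above the pliers' origin: where to squeeze, along y. Handles are 14 mm wide along x, 8 to 52 mm above the origin. Width over them here: 54 mm at rest (66 mm at their tops), 34 mm and parallel at the stop. 30 to 50 N of grip holds them at the stop; let go, they spring back.
- ring_centre (a point): Centre of the circlip's opening when fully spread, 49.4 mm below the pliers' origin, fixed to the housing; axes of the pliers. The circlip is a steel ring of two halves, 4 mm thick along x, carried by the jaw tips. Opening 29 mm across at rest (too small for the journal), about 38 mm when fully spread; then up to 27 mm to each side.
- lever_left (a joint): Squeeze of the handles: 0 at rest (circlip closed), 0.31 rad at the stop (circlip fully spread). Both handles move equally.
- oiler: Bystander, to be left alone: upright cream plastic oil bottle with a red spout, 41 x 41 x 118 mm; origin at the centre of its underside.
- eraser: Bystander, to be left alone: small eraser, 19 x 46 x 12 mm; origin at the centre of its underside.
- marker: Bystander, to be left alone: marker pen lying flat, 17 x 135 x 16 mm; origin at the centre of its underside.
- bracket_a: Bystander, to be left alone: black slotted flat bracket with screws, 30 x 98 x 14 mm; origin at the centre of its underside.
Mind the look-alikes: they are no part of the job. There is more than one size of the axle; the one meant has the size given above.

How it is judged:
By the outcome, as a careful person would: the job done as asked, in the order asked, and still so for the second after the job is handed in, while the arm keeps its last pose, push and grip.
It also fails if it takes over 61 s, if anything falls off the work surface, if the arm or the gripper's body presses on something with over 40 N, if the wrist force passes 120 N, or if a joint passes its speed limit or range.

## Working session

There is one attempt and no reset: what is moved stays moved. The work goes in short steps, Python scripts to look and compute and a shell command to move; the robot and the scene stay as the last step left them, time stands still between calls to the robot, and variables do not carry over. Pictures are saved under pics/ and viewed, at most 13 in all, crops included, and the job is handed in when it is done.

```bash
ls; mkdir -p pics; cat > h.py <<'E'
import numpy as np,cv2
from cell import arm,camera,camera_model
def snap(n,f):
    m=camera_model(n); im,d=camera(n); cv2.imwrite(f'pics/{f}.png',im[:,:,::-1]); np.savez(f'pics/{f}.npz',im=im,d=d,K=m['K'],R=m['R'],t=m['t']); return im,d,m
def cloud(f):
    a=np.load(f'pics/{f}.npz'); d=a['d']; v,u=np.indices(d.shape)
    p=np.stack([(u-a['K'][0,2])/a['K'][0,0]*d,(v-a['K'][1,2])/a['K'][1,1]*d,d],-1)
    P=(p-a['t'])@a['R']; P[d==0]=np.nan; return P,a['im']
E
python3 - <<'E'
from h import *
a=snap('scene','s1')[0]; b=snap('side','d1')[0]; c=snap('wrist','w1')[0]
cv2.imwrite('pics/all1.png',cv2.resize(np.hstack([a]),(784,588))[:,:,::-1])
cv2.imwrite('pics/all2.png',cv2.resize(np.vstack([b,c]),(400,600))[:,:,::-1])
s=arm.get_state(); print(s['time_s'],s['tcp_pos'],s['tcp_rot'],s['opening'])
for n in('scene','side'):
    m=camera_model(n); print(n,-np.array(m['R']).T@np.array(m['t']), np.array(m['R'])[2])
E
```

```text
pics
0.15 [ 0.20110793 -0.61760078  0.23065257] [-8.27108393e-04  9.87639426e-01  1.56740794e-01 -6.09159473e-05] 0.996982845960551
scene [ 0.07525208 -1.12393615  0.66882493] [ 0.3806053   0.77533833 -0.50397429]
side [0.07940061 0.41169038 0.59343356] [ 0.46446533 -0.70051014 -0.54180948]
```

View pics/all1.png

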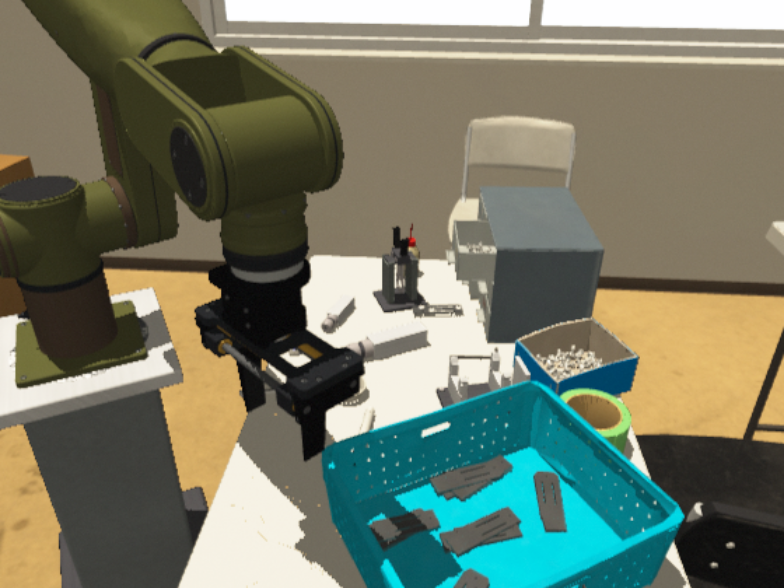

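View pics/d1.png

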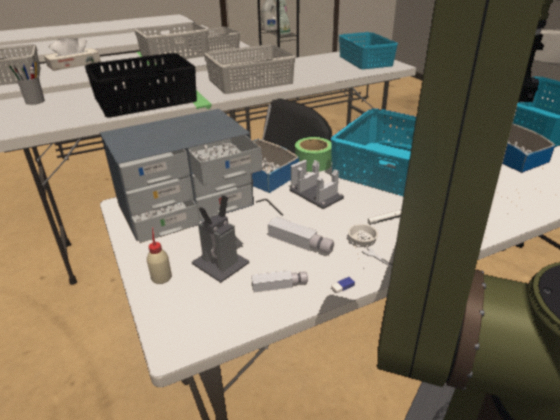

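The side picture shows two axle candidates: a larger one at (300,235) and a smaller one at (280,280). The stand with the pliers is at (220,245), the nest at (318,185), the oiler at (157,262), the eraser at (343,285) and the marker at (385,215). Next I'll build a top-down map from both clouds.

```bash
python3 - <<'E'
from h import *
# ortho maps: colour & height, 1.5mm/px ; x up, y left
x0,x1,y0,y1=.2,.95,-.5,.35; s=.001
out=np.zeros((int((x1-x0)/s),int((y1-y0)/s),3),np.uint8);H=np.full(out.shape[:2],-1.)
for f in('d1','s1'):
    P,im=cloud(f); 
    im=cv2.resize(im,None,fx=3,fy=3,interpolation=cv2.INTER_NEAREST)
    P=cv2.resize(P.astype(np.float32),None,fx=3,fy=3,interpolation=cv2.INTER_LINEAR)
    Q=P.reshape(-1,3);C=im.reshape(-1,3)
    k=(Q[:,0]>x0)&(Q[:,0]<x1)&(Q[:,1]>y0)&(Q[:,1]<y1)&(Q[:,2]<.2)&(Q[:,2]>-.03)
    Q=Q[k];C=C[k];o=np.argsort(Q[:,2]);Q=Q[o];C=C[o]
    r=((x1-Q[:,0])/s).astype(int).clip(0,H.shape[0]-1);c=((y1-Q[:,1])/s).astype(int).clip(0,H.shape[1]-1)
    m=Q[:,2]>H[r,c]; out[r[m],c[m]]=C[m];H[r[m],c[m]]=Q[m,2]
    for z in (0.008,):
      mk=np.zeros(H.shape,np.uint8)
      t=Q[:,2]>.012; mk[r[t],c[t]]=255
      mk=cv2.morphologyEx(mk,cv2.MORPH_CLOSE,np.ones((5,5)))
      n,l,st,ce=cv2.connectedComponentsWithStats(mk)
      print(f,'table z',np.median(Q[:,2][np.abs(Q[:,2])<.01]))
      for i in range(1,n):
        if st[i,4]>400:
          rc,wh,an=cv2.minAreaRect(np.argwhere(l==i)[:,::-1].astype(np.float32))
          print(np.round([x1-rc[1]*s,y1-rc[0]*s],3),np.round(np.array(wh)*s,3),round(an,1),round(np.percentile(H[l==i],98),3))
np.save('pics/H.npy',H)
for g in np.arange(.2,.95,.1): cv2.line(out,(0,int((x1-g)/s)),(849,int((x1-g)/s)),(255,0,0),1)
for g in np.arange(-.5,.35,.1): cv2.line(out,(int((y1-g)/s),0),(int((y1-g)/s),749),(255,0,0),1)
cv2.imwrite('pics/top.png',cv2.resize(out,(680,600),interpolation=cv2.INTER_AREA)[:,:,::-1])
E
```

```text
d1 table z -0.0013296712
[ 0.765 -0.22 ] [0.305 0.265] 27.3 0.196
[ 0.689 -0.034] [0.045 0.115] 33.7 0.087
[ 0.716 -0.489] [0.027 0.032] 66.0 0.028
[ 0.671 -0.441] [0.127 0.057] 27.7 0.057
[ 0.609 -0.11 ] [0.11  0.071] 85.4 0.148
[ 0.571 -0.454] [0.072 0.137] 15.5 0.074
[ 0.496 -0.262] [0.054 0.169] 2.6 0.034
[ 0.453 -0.125] [0.11  0.038] 47.5 0.024
[ 0.378 -0.341] [0.068 0.064] 53.1 0.019
[ 0.366 -0.437] [0.091 0.015] 35.4 0.016
s1 table z -0.0020198235
[ 0.742 -0.302] [0.484 0.272] 22.5 0.196
[ 0.668 -0.027] [0.023 0.026] 54.0 0.11
[ 0.609 -0.081] [0.14  0.071] 29.9 0.148
[ 0.497 -0.252] [0.163 0.058] 89.1 0.034
[ 0.525 -0.444] [0.08 0.02] 19.4 0.075
[ 0.451 -0.122] [0.115 0.034] 45.0 0.024
[ 0.367 -0.431] [0.07  0.036] 23.0 0.127
```

View pics/top.png

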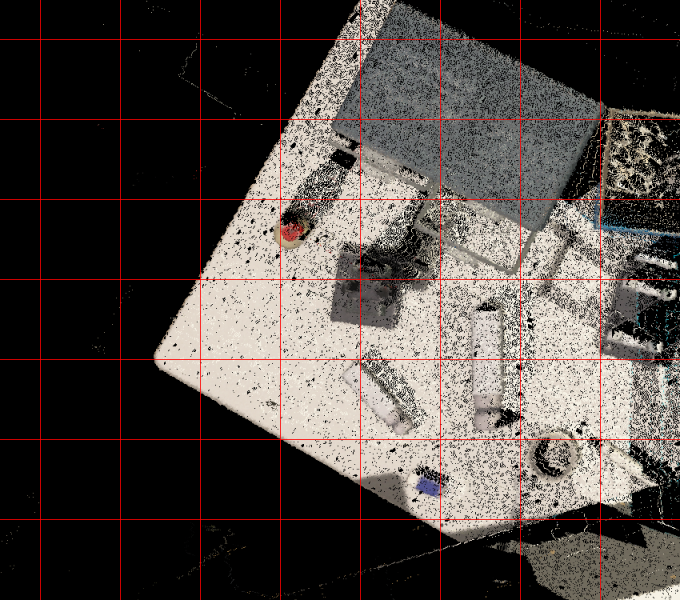

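The larger axle at side (300,235) is the right one. Its top is at 34 mm and it is about 150 mm long, while the look-alike at (280,280) is only 24 mm high. Its journal points to world -x. Next I'll look at it from above with the wrist camera.

```bash
cat >> h.py <<'E'
from scipy.spatial.transform import Rotation as Ro
def st():
    s=arm.get_state(); w,x,y,z=s['tcp_rot']; return s,np.array(s['tcp_pos']),Ro.from_quat([x,y,z,w])
def go(pos,yaw=None,R2=None):
    """shift/turn in tool axes to world pos with tool z down & tool-x yaw (rad)"""
    s,p,R=st()
    if R2 is None: c,n=np.cos(yaw),np.sin(yaw); R2=Ro.from_matrix([[c,n,0],[n,-c,0],[0,0,-1]])
    rv=(R.inv()*R2).as_rotvec(); d=R.inv().apply(np.array(pos)-p)
    print('t',round(s['time_s'],2),'rv',rv.round(4),'d',d.round(4),'F',np.round(s['force'],1),'rows',max(np.linalg.norm(rv)/.188,np.linalg.norm(d)/.0625).round(1))
E
python3 - <<'E'
from h import *
s,p,R=st(); m=camera_model('wrist'); Rc=np.array(m['R']);c=-Rc.T@np.array(m['t'])
print('cam in tool',R.inv().apply(c-p),'\n',R.inv().as_matrix()@Rc.T, m['K'][0])
go([.47,-.30,.32],0.0)
P,im=cloud('d1')
k=(P[...,2]>.029)&(P[...,2]<.037)&(abs(P[...,0]-.5)<.1)&(abs(P[...,1]+.26)<.045)
Q=P[k][:,:2].astype(np.float32); print(len(Q),cv2.minAreaRect(Q))
E
```

```text
cam in tool [ 0.07959409  0.00099937 -0.15283174] 
 [[-0.00122008 -0.95953126 -0.28159947]
 [ 0.99999808 -0.00160244  0.00112751]
 [-0.00153312 -0.28159756  0.95953138]] [298.08258431   0.         280.50146842]
t 0.15 rv [-1.700e-03  1.000e-04  3.148e-01] d [ 0.354  -0.2189 -0.0889] F [0.4 0.5 0.3] rows 6.8
587 ((0.48760202527046204, -0.2580292820930481), (0.15105460584163666, 0.03757616505026817), 1.7341704368591309)
```

```bash
python3 -m creep '[[0,0,0.05,0.05,-0.03,-0.02,1],[0,0,0.1,0.1,-0.06,-0.04,1],[0,0,0.16,0.155,-0.09,-0.06,1],[0,0,0.21,0.205,-0.12,-0.09,1],[0,0,0.26,0.255,-0.15,-0.09,1],[0,0,0.315,0.305,-0.185,-0.09,1],[0,0,0.315,0.354,-0.219,-0.09,1],[0,0,0.315,0.354,-0.219,-0.09,1]]' && python3 - <<'E'
from h import *
snap('wrist','w2'); go([.47,-.30,.32],0.)
a=cv2.imread('pics/w2.png'); cv2.imwrite('pics/w2b.png',cv2.resize(a,(784,588)))
E
```

```text
time_s: 1.15
tcp_pos: [0.4717, -0.2971, 0.3214]
tcp_rot: [-0.0, 1.0, 0.003, -0.0]
force: [-0.8, -1.3, -0.1]
opening: 0.999
grasp_force: 0.0
t 1.2 rv [-0.      0.0006  0.0034] d [-0.0007  0.0013  0.0013] F [ 0.7 -0.4 -0.3] rows 0.0
```

View pics/w2b.png

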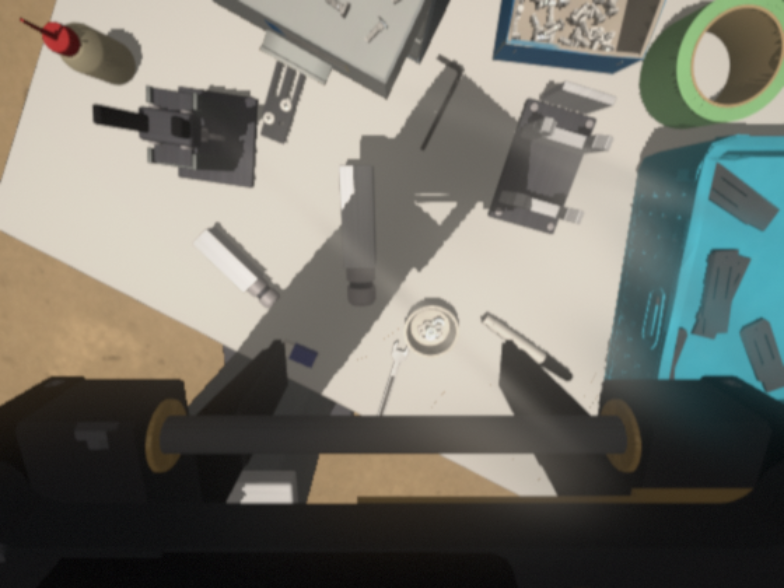

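The view from above shows the axle at (360,235) with its journal at the lower end. The nest is at (545,165) with its back stop at (585,93), and the stand with the pliers is at (205,140), handles at (118,117) and (180,125). The small axle is at (237,265). I'll fit their poses from this depth image.

```bash
cat > fit.py <<'E'
from h import *
import sys
f=sys.argv[1]; P,im=cloud(f)
def sel(z0,z1,cx,cy,r):
    return P[(P[...,2]>z0)&(P[...,2]<z1)&(np.hypot(P[...,0]-cx,P[...,1]-cy)<r)]
def rect(n,Q):
    if len(Q)<5: print(n,len(Q)); return
    print(n,len(Q),[np.round(v,4) for v in cv2.minAreaRect(Q[:,:2].astype(np.float32))],'z',np.median(Q[:,2]).round(4))
t=P[(abs(P[...,2])<.006)]; print('table',np.median(t[:,2]))
rect('axle top',sel(.029,.042,.49,-.26,.1))
rect('axle body',sel(.0315,.042,.52,-.26,.06))
for z in ((.004,.014),(.02,.04),(.041,.05),(.055,.068),(.07,.085)): rect(f'nest{z}',sel(*z,.64,-.45,.09))
for z in ((.004,.012),(.085,.104),(.105,.125),(.126,.16)): rect(f'stand{z}',sel(*z,.62,-.08,.075))
# height map picture
s=.0005
def om(cx,cy,h,zmax):
    N=int(2*h/s); Q=cv2.resize(P.astype(np.float32),None,fx=3,fy=3).reshape(-1,3)
    k=(abs(Q[:,0]-cx)<h)&(abs(Q[:,1]-cy)<h)&(Q[:,2]<zmax)&(Q[:,2]>-.01); Q=Q[k]; Q=Q[np.argsort(Q[:,2])]
    I=np.zeros((N,N),np.uint8); I[((cx+h-Q[:,0])/s).astype(int).clip(0,N-1),((cy+h-Q[:,1])/s).astype(int).clip(0,N-1)]=(60+Q[:,2]/zmax*195).clip(0,255)
    I=cv2.applyColorMap(I,cv2.COLORMAP_TURBO)
    for g in np.arange(-h,h,.02): 
        i=int((h-g)/s); cv2.line(I,(0,i),(N,i),(255,255,255) if abs(g)<1e-6 else (90,90,90)); cv2.line(I,(i,0),(i,N),(255,255,255) if abs(g)<1e-6 else (90,90,90))
    return I
cv2.imwrite(f'pics/{f}_h.png',np.hstack([om(.62,-.08,.1,.16),om(.64,-.45,.1,.09)]))
E
python3 fit.py w2
```

```text
table -0.0007489993608467992
axle top 2003 [array([ 0.4903, -0.2611]), array([0.1484, 0.034 ]), np.float64(1.1454)] z 0.0333
axle body 1657 [array([ 0.5123, -0.2606]), array([0.1044, 0.0339]), np.float64(1.0671)] z 0.0335
nest(0.004, 0.014) 3638 [array([ 0.6415, -0.4377]), array([0.1536, 0.1758]), np.float64(73.7182)] z 0.0094
nest(0.02, 0.04) 1325 [array([ 0.6464, -0.4582]), array([0.1247, 0.1348]), np.float64(86.842)] z 0.0274
nest(0.041, 0.05) 739 [array([ 0.639 , -0.4571]), array([0.1247, 0.1188]), np.float64(85.7385)] z 0.0451
nest(0.055, 0.068) 965 [array([ 0.6372, -0.4595]), array([0.1279, 0.1176]), np.float64(87.3315)] z 0.0605
nest(0.07, 0.085) 178 [array([ 0.5907, -0.4626]), array([0.0654, 0.0119]), np.float64(74.9848)] z 0.0739
stand(0.004, 0.012) 1679 [array([ 0.605 , -0.0744]), array([0.1494, 0.1026]), np.float64(69.4887)] z 0.0073
stand(0.085, 0.104) 1248 [array([ 0.6071, -0.0716]), array([0.1404, 0.0685]), np.float64(68.2483)] z 0.0973
stand(0.105, 0.125) 895 [array([ 0.6139, -0.0727]), array([0.1421, 0.0378]), np.float64(60.5129)] z 0.1104
stand(0.126, 0.16) 548 [array([ 0.5912, -0.1125]), array([0.0651, 0.014 ]), np.float64(82.066)] z 0.1442
```

View pics/w2_h.png

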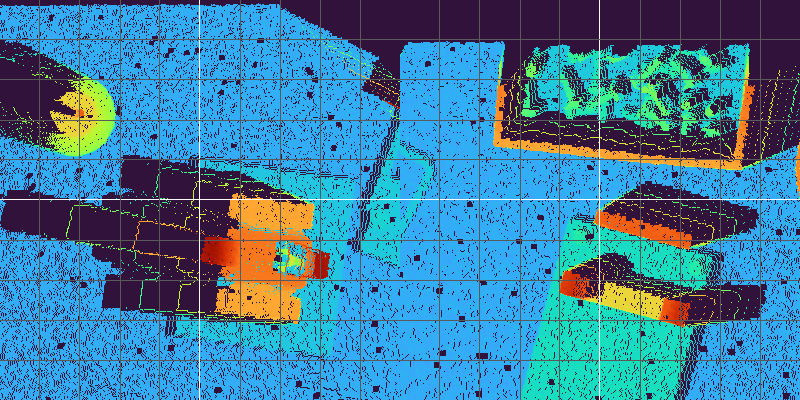

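```bash
cat > fit2.py <<'E'
exec(open('fit.py').read().split("t=P[")[0])
for cx in((.59,-.46),(.54,-.45)):
  for z in ((.071,.085),(.042,.048)): rect(f'saddle{cx}{z}',sel(*z,*cx,.042))
rect('stop',sel(.055,.09,.64,-.47,.04))
rect('base',sel(.007,.0125,.575,-.45,.078))
h=.1;s=.0005
exec('def om'+open('fit.py').read().split("def om")[1].split("cv2.imwrite")[0])
cv2.imwrite(f'pics/{f}_n.png',om(.58,-.45,.1,.09))
E
python3 fit2.py w2
```

```text
saddle(0.59, -0.46)(0.071, 0.085) 165 [array([ 0.5907, -0.4626]), array([0.0654, 0.0119]), np.float64(74.9848)] z 0.0741
saddle(0.59, -0.46)(0.042, 0.048) 325 [array([ 0.6044, -0.4656]), array([0.0647, 0.0399]), np.float64(74.8039)] z 0.0448
saddle(0.54, -0.45)(0.071, 0.085) 141 [array([ 0.5253, -0.4449]), array([0.0656, 0.0119]), np.float64(74.9855)] z 0.0739
saddle(0.54, -0.45)(0.042, 0.048) 207 [array([ 0.5267, -0.44  ]), array([0.0559, 0.0119]), np.float64(74.7165)] z 0.0447
stop 484 [array([ 0.6452, -0.4683]), array([0.0666, 0.0451]), np.float64(75.5427)] z 0.0647
base 3220 [array([ 0.5639, -0.4556]), array([0.0763, 0.1277]), np.float64(74.7291)] z 0.0097
```

View pics/w2_n.png

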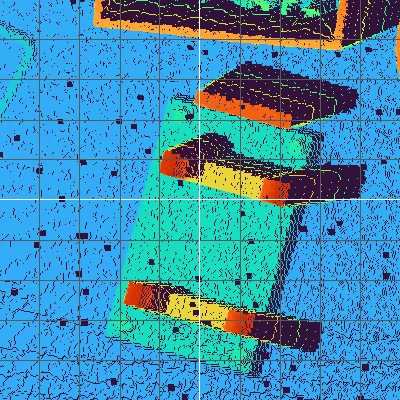

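```bash
python3 - <<'E'
from h import *
go([.5023,-.2608,.022],.02)
E
```

```text
t 1.2 rv [-0.      0.0006 -0.0166] d [ 0.0319 -0.0378  0.2993] F [ 0.7 -0.4 -0.3] rows 4.9
```

```bash
python3 -m creep '[[0,0,-0.017,0.016,-0.019,0.045,1],[0,0,-0.017,0.032,-0.038,0.1,1],[0,0,-0.017,0.032,-0.038,0.16,1],[0,0,-0.017,0.032,-0.038,0.22,1],[0,0,-0.017,0.032,-0.038,0.27,1],[0,0,-0.017,0.032,-0.038,0.299,1],[0,0,-0.017,0.032,-0.038,0.299,1],[0,0,-0.017,0.032,-0.038,0.299,0.2]]' 30 && python3 -m creep '[[0,0,0,0,0,0,0.2],[0,0,0,0,0,0,0.2],[0,0,0,0,0,0,0.2],[0,0,0,0,0,0,0.2]]' 30; python3 -c "
from h import *
go([.5023,-.2608,.13],-.2625)"
```

```text
time_s: 2.2
tcp_pos: [0.5017, -0.2633, 0.023]
tcp_rot: [0.0, 1.0, 0.008, 0.0]
force: [0.1, -0.5, -0.1]
opening: 0.937
grasp_force: 0.0
time_s: 2.7
tcp_pos: [0.5021, -0.2622, 0.0228]
tcp_rot: [0.0, 1.0, 0.008, 0.0]
force: [0.5, -0.2, 0.2]
opening: 0.535
grasp_force: 0.0
t 2.7 rv [ 1.000e-04 -2.000e-04  2.794e-01] d [ 0.0003 -0.0013 -0.1072] F [ 0.5 -0.2  0.2] rows 1.7
```

```bash
python3 -m creep '[[0,0,0,0,0,0,0.2],[0,0,0,0,0,0,0.2],[0,0,0,0,0,0,0.2],[0,0,0,0,0,0,0.2]]' 35 && python3 -m creep '[[0,0,0,0,0,-0.02,0.2],[0,0,0.1,0,0,-0.06,0.2],[0,0,0.2,0,0,-0.1,0.2],[0,0,0.279,0,0,-0.12,0.2],[0,0,0.279,0,0,-0.12,0.2]]' 35; python3 -c "
from h import *
go([.558,-.4538,.143],-.2625)"
```

```text
time_s: 3.2
tcp_pos: [0.502, -0.2617, 0.0226]
tcp_rot: [-0.0, 1.0, 0.008, -0.0]
force: [-0.2, 3.8, 2.8]
opening: 0.358
grasp_force: 35.0
time_s: 3.82
tcp_pos: [0.5032, -0.2636, 0.1457]
tcp_rot: [0.002, 0.991, -0.13, 0.002]
force: [0.2, 0.5, -3.7]
opening: 0.358
grasp_force: 35.0
t 3.83 rv [ 0.0026 -0.0054  0.0011] d [0.1021 0.1696 0.0037] F [ 0.2  0.5 -3.7] rows 3.2
```

```bash
python3 -m creep '[[0,0,0,0.02,0.03,0,0.2],[0,0,0,0.05,0.085,0,0.2],[0,0,0,0.08,0.133,0,0.2],[0,0,0,0.1,0.165,0,0.2],[0,0,0,0.102,0.17,0,0.2],[0,0,0,0.102,0.17,0,0.2],[0,0,0,0.102,0.17,0,0.2]]'; python3 - <<'E'
from h import *
snap('wrist','w3'); snap('scene','s3')
s,p,R=st(); go([.558,-.4538,.067],-.2625); print(p,R.as_matrix()[:,2])
a=cv2.imread('pics/w3.png'); b=cv2.imread('pics/s3.png')[150:400,200:560]
cv2.imwrite('pics/w3b.png',np.hstack([a[:,:,:],cv2.copyMakeBorder(b,0,170,0,0,0)])[:, :800])
P,im=cloud('w3')
def loc(Q): # nest frame w.r.t. estimated
    c,n=np.cos(-.2625),np.sin(-.2625); q=Q-np.array([.558,-.4538,0]); return np.stack([q[:,0]*c+q[:,1]*n,-q[:,0]*n+q[:,1]*c,q[:,2]],1)
L=loc(P.reshape(-1,3)); np.save('pics/L3.npy',L)
k=(L[:,2]>.071)&(L[:,2]<.082)&(abs(L[:,1])<.045)&(abs(L[:,0])<.06)
for n,kk in(('prong',k),('axle top',(L[:,2]>.145)&(L[:,2]<.165)&(abs(L[:,1])<.03)&(L[:,0]>.0)&(L[:,0]<.09))):
    Q=L[kk]; print(n,len(Q)); 
    if len(Q): print(cv2.minAreaRect(Q[:,:2].astype(np.float32)),Q.min(0),Q.max(0),np.median(Q[:,2]))
Q=L[k]
for s1 in(-1,1):
  for s2 in(-1,1):
    q=Q[(Q[:,0]*s1>.02)&(Q[:,1]*s2>0)]; print(s1,s2,len(q)); 
    if len(q): print(np.percentile(q,[2,98],axis=0).round(4).tolist())
E
```

```text
time_s: 4.7
tcp_pos: [0.556, -0.4515, 0.1418]
tcp_rot: [-0.001, 0.991, -0.13, -0.001]
force: [0.2, 0.1, -3.7]
opening: 0.355
grasp_force: 35.0
t 4.8 rv [-0.0003  0.0005  0.0015] d [0.0022 0.0017 0.0755] F [-0.6  1.  -2.6] rows 1.2
[ 0.55636292 -0.451634    0.14254899] [-3.90708088e-04  4.20283398e-04 -9.99999835e-01]
prong 272
((0.03412380442023277, -0.0001559518277645111), (0.06601912528276443, 0.011892511509358883), 89.90254974365234) [ 0.02815025 -0.03315932  0.07111062] [0.04012053 0.03284787 0.07721116] 0.07460462296218996
axle top 8393
((0.029957368969917297, 0.0007394701242446899), (0.05991043895483017, 0.05373295396566391), 0.015526620671153069) [ 1.47790894e-06 -2.61326838e-02  1.45020076e-01] [0.05991407 0.02760041 0.16498728] 0.1527278556530404
-1 -1 0
-1 1 0
1 -1 160
[[0.0285, -0.033, 0.0714], [0.0398, -0.0257, 0.077]]
1 1 112
[[0.0287, 0.0272, 0.0718], [0.04, 0.0324, 0.0766]]
```

View pics/w3b.png

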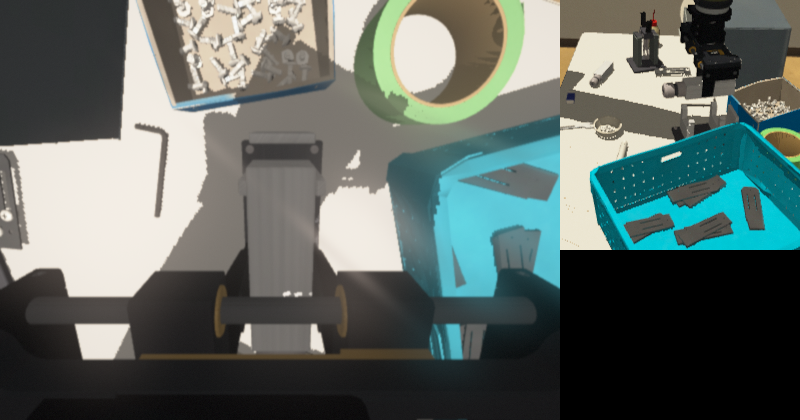

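The axle hangs straight over the nest at (283,260), with the back saddle at (283,150). The nest fit is confirmed to under 1 mm. I'll check the axle's offset before lowering it.

```bash
python3 - <<'E'
from h import *
L=np.load('pics/L3.npy')
k=(L[:,2]>.147)&(L[:,2]<.162)&(abs(L[:,1])<.03)&(L[:,0]>.025)&(L[:,0]<.09)
Q=L[k];print(len(Q),cv2.minAreaRect(Q[:,:2].astype(np.float32)))
A=np.c_[Q[:,0],Q[:,1],np.ones(len(Q))];print('plane',np.linalg.lstsq(A,Q[:,2],rcond=None)[0])
for a in np.arange(.03,.065,.01):
  q=Q[abs(Q[:,0]-a)<.004]; print(a,q[:,1].min(),q[:,1].max())
print('back end',np.percentile(Q[:,0],99.5))
E
```

```text
4817 ((0.042447011917829514, 0.0009030736982822418), (0.0349043533205986, 0.03415041044354439), 0.1513294130563736)
plane [-0.01379891 -0.00021263  0.15322491]
0.03 -0.016204617576324517 0.017895367915299824
0.04 -0.015918270137322332 0.017980255130064467
0.05 -0.016146874898945528 0.017759980150113475
0.060000000000000005 -0.015698175170121405 0.01794729783722316
back end 0.05975590156847877
```

```bash
python3 -m creep '[[0,0,0,0.0025,0.0013,0.01,0.2],[0,0,0,0.0025,0.0013,0.03,0.2],[0,0,0,0.0025,0.0013,0.045,0.2],[0,0,0,0.0025,0.0013,0.058,0.2],[0,0,0,0.0025,0.0013,0.066,0.2],[0,0,0,0.0025,0.0013,0.071,0.2],[0,0,0,0.0025,0.0013,0.071,0.2],[0,0,0,0.0025,0.0013,0.071,0.2]]'
```

```text
time_s: 5.8
tcp_pos: [0.5589, -0.4551, 0.0725]
tcp_rot: [0.0, 0.991, -0.131, 0.001]
force: [-0.4, 0.0, -3.6]
opening: 0.355
grasp_force: 35.0
```

```bash
python3 -m creep '[[0,0,0,0,0,0.001,0.2],[0,0,0,0,0,0.002,0.2],[0,0,0,0,0,0.002,0.2]]'
```

```text
time_s: 6.18
tcp_pos: [0.5585, -0.4547, 0.0696]
tcp_rot: [-0.0, 0.991, -0.131, -0.0]
force: [-0.3, 0.3, -3.5]
opening: 0.358
grasp_force: 35.0
```

```bash
python3 -m creep '[[0,0,0,0,0,0.001,0.2],[0,0,0,0,0,0.002,0.2],[0,0,0,0,0,0.002,0.2]]';python3 -m creep '[[0,0,0,0,0,0.0007,0.2],[0,0,0,0,0,0.001,0.2],[0,0,0,0,0,0.001,0.2]]'
```

```text
time_s: 6.55
tcp_pos: [0.5586, -0.4548, 0.0677]
tcp_rot: [0.0, 0.991, -0.131, 0.0]
force: [-0.2, 0.1, -3.0]
opening: 0.358
grasp_force: 35.0
time_s: 6.92
tcp_pos: [0.5586, -0.4548, 0.0677]
tcp_rot: [0.0, 0.991, -0.131, 0.0]
force: [-3.1, 2.7, 4.7]
opening: 0.357
grasp_force: 35.0
```

```bash
python3 -m creep '[[0,0,0,0,0,0.0007,0.2],[0,0,0,0,0,0.001,0.2],[0,0,0,0,0,0.001,0.2]]'; python3 - <<'E'
from h import *
snap('side','d4'); snap('scene','s4'); 
a=cv2.imread('pics/d4.png')[140:230,260:390]; b=cv2.imread('pics/s4.png')[220:320,270:410]
cv2.imwrite('pics/n4.png',np.hstack([cv2.resize(a,(400,300),interpolation=cv2.INTER_CUBIC),cv2.resize(b,(400,300),interpolation=cv2.INTER_CUBIC)]))
E
```

```text
time_s: 7.3
tcp_pos: [0.5586, -0.4548, 0.0677]
tcp_rot: [-0.0, 0.991, -0.131, -0.0]
force: [-5.1, 4.9, 8.9]
opening: 0.354
grasp_force: 35.0
```

View pics/n4.png

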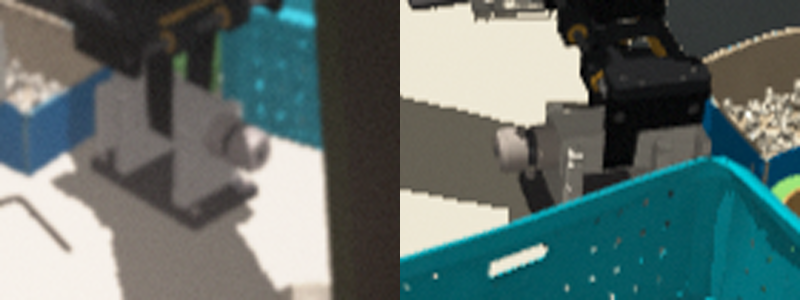

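The picture shows the axle between both saddles, with its journal sticking out of the open front at (250,150) on the left and (515,150) on the right. Contact force has built up, so I'll relax the push and release.

```bash
python3 -m creep '[[0,0,0,0,0,-0.001,0.36],[0,0,0,0,0,-0.0015,0.38],[0,0,0,0,0,-0.0015,0.42],[0,0,0,0,0,-0.0015,0.6],[0,0,0,0,0,-0.0015,0.7],[0,0,0,0,0,-0.0015,0.7],[0,0,0,0,0,-0.0015,0.7]]' && python3 -m creep '[[0,0,0,0,0,-0.02,0.7],[0,0,0,0,0,-0.06,0.7],[0,0,0,0,0,-0.11,0.7],[0,0,0,0,0,-0.16,0.7],[0,0,0,-0.04,0,-0.2,0.7],[0,0,0,-0.08,0,-0.2,0.8],[0,0,0,-0.08,0,-0.2,1]]'; python3 - <<'E'
from h import *
snap('wrist','w5'); s,p,R=st(); print(p)
P,im=cloud('w5')
c,n=np.cos(-.2625),np.sin(-.2625); q=P.reshape(-1,3)-np.array([.558,-.4538,0]); L=np.stack([q[:,0]*c+q[:,1]*n,-q[:,0]*n+q[:,1]*c,q[:,2]],1)
def fit(nm,Q): 
    A=np.c_[Q[:,0],Q[:,1],np.ones(len(Q))];print(nm,len(Q),cv2.minAreaRect(Q[:,:2].astype(np.float32)),'plane',np.linalg.lstsq(A,Q[:,2],rcond=None)[0].round(4))
fit('axle',L[(abs(L[:,2]-.079)<.004)&(abs(L[:,1])<.0175)&(abs(L[:,0])<.09)])
for x in(-.034,.034): fit('saddle',L[(abs(L[:,2]-.076)<.005)&(abs(L[:,1])>.019)&(abs(L[:,1])<.04)&(abs(L[:,0]-x)<.012)])
j=L[(L[:,2]>.055)&(L[:,2]<.085)&(abs(L[:,1])<.02)&(L[:,0]<-.045)&(L[:,0]>-.1)]
print('journal',np.percentile(j,[.5,99.5],axis=0).round(4).tolist()); 
t=j[(j[:,0]>-.08)&(j[:,0]<-.072)];print('top',np.percentile(t[:,2],95))
go([.57,-.08,.35],-.09)
E
```

```text
time_s: 8.28
tcp_pos: [0.5586, -0.4547, 0.0671]
tcp_rot: [0.0, 0.991, -0.131, 0.0]
force: [0.3, -0.7, 0.4]
opening: 0.695
grasp_force: 0.0
time_s: 9.15
tcp_pos: [0.4799, -0.4339, 0.27]
tcp_rot: [0.001, 0.991, -0.131, 0.001]
force: [-0.2, -0.2, -0.2]
opening: 0.85
grasp_force: 0.0
[ 0.48084608 -0.43405115  0.26913136]
axle 3366 ((-0.011417075991630554, -0.0012587178498506546), (0.03243836760520935, 0.14807677268981934), 89.9587631225586) plane [ 0.0112 -0.0031  0.0783]
saddle 180 ((-0.03359149768948555, 0.00014882907271385193), (0.06522215902805328, 0.01169231254607439), 89.82213592529297) plane [-0.0121 -0.004   0.0736]
saddle 215 ((0.0339411236345768, -0.0006358250975608826), (0.06518738716840744, 0.011639795266091824), 89.85070037841797) plane [ 0.0314 -0.0019  0.0729]
journal [[-0.0858, -0.0179, 0.0609], [-0.0454, 0.0136, 0.0788]]
top 0.07823685673551126
t 9.2 rv [ 0.0014 -0.0023 -0.1731] d [-0.0058 -0.365  -0.0813] F [-0.2  0.3  0.6] rows 6.0
```

```bash
python3 - <<'E'
from h import *
P,im=cloud('w5')
c,n=np.cos(-.2625),np.sin(-.2625); q=P.reshape(-1,3)-np.array([.558,-.4538,0]); L=np.stack([q[:,0]*c+q[:,1]*n,-q[:,0]*n+q[:,1]*c,q[:,2]],1)
for x in np.arange(-.04,.062,.01):
    Q=L[(abs(L[:,0]-x)<.004)&(abs(L[:,1]+.001)<.012)&(L[:,2]>.07)]; print(round(x,3),np.median(Q[:,2]).round(4), end='; ')
    Q=L[(abs(L[:,0]-x)<.004)&(abs(L[:,1])<.03)&(L[:,2]>.0755)&(L[:,2]<.083)]; print(np.percentile(Q[:,1],[1,99]).round(4) if len(Q) else '')
for x in(-.034,.034):
  for s in(-1,1):
    Q=L[(abs(L[:,0]-x)<.0045)&(L[:,1]*s>.022)&(L[:,1]*s<.031)&(L[:,2]>.06)]; print(x,s,len(Q),np.median(Q[:,2]).round(4))
Q=L[(L[:,0]<-.045)&(L[:,0]>-.08)&(abs(L[:,1]+.001)<.03)&(L[:,2]>.0755)]
Q=L[(L[:,0]<-.07)&(L[:,0]>-.08)&(abs(L[:,1]+.001)<.03)&(L[:,2]>.066)];print('jy',np.percentile(Q[:,1],[1,99]))
B=L[(abs(L[:,1])<.018)&(L[:,2]>.075)];print('xmax',np.percentile(B[(B[:,0]<.066)][:,0],99.8))
E
```

```text
-0.04 0.0783; [-0.0275  0.0267]
-0.03 0.0785; [-0.0282  0.0277]
-0.02 0.0784; [-0.0179  0.0149]
-0.01 0.0786; [-0.019   0.0147]
0.0 0.0786; [-0.0189  0.0145]
0.01 0.0785; [-0.0188  0.0143]
0.02 0.0787; [-0.0187  0.0141]
0.03 0.0786; [-0.0284  0.0271]
0.04 0.0786; [-0.0282  0.0262]
0.05 0.0786; [-0.0183  0.0147]
0.06 0.0787; [-0.0182  0.0145]
-0.034 -1 65 0.0743
-0.034 1 64 0.0742
0.034 -1 79 0.0739
0.034 1 73 0.0742
jy [-0.01654252  0.01259043]
xmax 0.0614405674395509
```

The axle is level with its top at 78.5 mm, so it is fully seated. It lies 2 mm towards nest -y. Now I'll view the stand from above.

```bash
python3 -c "
from h import *
go([.48,-.06,.33],-.09); go([.54,-.06,.33],-.09)"; python3 -m creep '[[0,0,-0.03,0,-0.04,-0.02,1],[0,0,-0.06,-0.01,-0.1,-0.04,1],[0,0,-0.1,-0.03,-0.16,-0.06,1],[0,0,-0.14,-0.06,-0.22,-0.06,1],[0,0,-0.173,-0.07,-0.28,-0.06,1],[0,0,-0.173,-0.06,-0.34,-0.06,1],[0,0,-0.173,-0.04,-0.376,-0.06,1],[0,0,-0.173,-0.04,-0.376,-0.06,1]]' ; python3 - <<'E'
from h import *
snap('wrist','w6'); s,p,R=st(); print(p)
E
```

```text
t 9.2 rv [ 0.0014 -0.0023 -0.1731] d [-0.098  -0.3609 -0.0615] F [-0.2  0.3  0.6] rows 6.1
t 9.2 rv [ 0.0014 -0.0023 -0.1731] d [-0.04   -0.3765 -0.0614] F [-0.2  0.3  0.6] rows 6.1
time_s: 10.2
tcp_pos: [0.5418, -0.0578, 0.3272]
tcp_rot: [-0.0, 0.999, -0.042, -0.0]
force: [-0.6, -0.6, -0.2]
opening: 0.999
grasp_force: 0.0
[ 0.541103   -0.05918004  0.3271639 ]
```

View pics/w6.png

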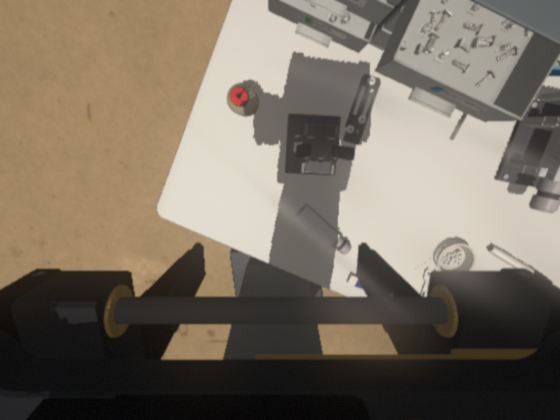

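The stand is at (315,148), with the handles at about (300,148) and (342,153), bracket_a at (362,110) and the oiler at (240,98). Fitting the pliers next.

```bash
cat > fp.py <<'E'
from h import *
import sys
P,im=cloud(sys.argv[1]); Q=P.reshape(-1,3); Q=Q[(np.hypot(Q[:,0]-.61,Q[:,1]+.07)<.09)]
h=np.histogram(Q[:,2],np.arange(-.005,.17,.005)); print(dict(zip((h[1][:-1]*1000).round().astype(int).tolist(),h[0].tolist())))
for a,b in((.004,.012),(.088,.0965),(.088,.104),(.104,.116),(.125,.16),(.145,.16)):
    q=Q[(Q[:,2]>a)&(Q[:,2]<b)]
    if len(q)>4: print(a,b,len(q),[np.round(v,4) for v in cv2.minAreaRect(q[:,:2].astype(np.float32))])
s=.0004;h=.07;cx,cy=.61,-.07;N=350
D=cv2.resize(P.astype(np.float32),None,fx=3,fy=3).reshape(-1,3)
D=D[(abs(D[:,0]-cx)<h)&(abs(D[:,1]-cy)<h)&(D[:,2]<.17)&(D[:,2]>.03)];D=D[np.argsort(D[:,2])]
I=np.zeros((N,N),np.uint8);I[((cx+h-D[:,0])/s).astype(int).clip(0,N-1),((cy+h-D[:,1])/s).astype(int).clip(0,N-1)]=((D[:,2]-.03)/.13*254).clip(1,255)
I=cv2.applyColorMap(I,cv2.COLORMAP_TURBO)
for g in np.arange(-h,h,.01):
    i=int((h-g)/s);c=(255,255,255) if abs(g)<1e-6 else (80,80,80);cv2.line(I,(0,i),(N,i),c);cv2.line(I,(i,0),(i,N),c)
cv2.imwrite('pics/pl.png',cv2.resize(I,(590,590),interpolation=cv2.INTER_NEAREST))
E
python3 fp.py w6
```

```text
{-5: 6015, 0: 1276, 5: 1217, 10: 12, 15: 15, 20: 12, 25: 17, 30: 12, 35: 14, 40: 13, 45: 28, 50: 102, 55: 144, 60: 137, 65: 50, 70: 22, 75: 110, 80: 167, 85: 16, 90: 78, 95: 742, 100: 51, 105: 201, 110: 425, 115: 39, 120: 43, 125: 42, 130: 42, 135: 43, 140: 45, 145: 179, 150: 25, 155: 0, 160: 0}
0.004 0.012 1237 [array([ 0.5998, -0.0822]), array([0.1433, 0.1001]), np.float64(72.7593)]
0.088 0.0965 132 [array([ 0.6073, -0.0706]), array([0.1403, 0.0655]), np.float64(68.1234)]
0.088 0.104 864 [array([ 0.6068, -0.0708]), array([0.1418, 0.0675]), np.float64(68.5968)]
0.104 0.116 645 [array([ 0.6138, -0.071 ]), array([0.1411, 0.0371]), np.float64(61.4174)]
0.125 0.16 376 [array([ 0.5911, -0.112 ]), array([0.064, 0.014]), np.float64(82.1425)]
0.145 0.16 204 [array([ 0.591, -0.112]), array([0.0641, 0.0135]), np.float64(81.9182)]
```

View pics/pl.png

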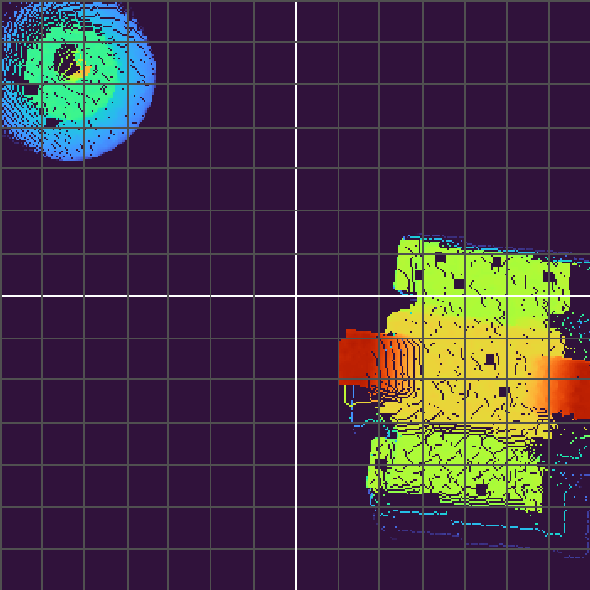

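```bash
python3 -c "
from h import *
go([.591,-.112,.131],-.1396)"
```

```text
t 10.25 rv [0.0001 0.0006 0.0535] d [0.0544 0.0483 0.1961] F [-1.5 -0.3  0.1] rows 3.3
```

```bash
python3 -m creep '[[0,0,0.03,0.03,0.024,0.02,1],[0,0,0.0535,0.054,0.048,0.05,1],[0,0,0.0535,0.054,0.048,0.1,1],[0,0,0.0535,0.054,0.048,0.11,1],[0,0,0.0535,0.054,0.048,0.11,1]]'; python3 - <<'E'
from h import *
go([.591,-.112,.131],-.1396)
E
```

```text
time_s: 10.88
tcp_pos: [0.5894, -0.1136, 0.2174]
tcp_rot: [-0.0, 0.997, -0.072, -0.0]
force: [-0.4, -0.1, 1.4]
opening: 1.0
grasp_force: 0.0
t 10.88 rv [-0.0001  0.0007 -0.0038] d [ 0.0014 -0.0018  0.0864] F [-0.4 -0.1  1.4] rows 1.4
```

```bash
python3 -m creep '[[0,0,-0.003,0.001,-0.001,0.03,1],[0,0,-0.003,0.001,-0.001,0.06,1],[0,0,-0.003,0.001,-0.001,0.08,1],[0,0,-0.003,0.001,-0.001,0.086,1],[0,0,-0.003,0.001,-0.001,0.086,1],[0,0,-0.003,0.001,-0.001,0.086,0.75]]' 42;  python3 - <<'E'
from h import *
go([.591,-.112,.131],-.1396)
E
```

```text
time_s: 11.62
tcp_pos: [0.5917, -0.1125, 0.1328]
tcp_rot: [0.0, 0.998, -0.07, 0.001]
force: [-0.5, 0.0, 0.1]
opening: 0.943
grasp_force: 0.0
t 11.62 rv [ 0.0003 -0.0025 -0.0001] d [-0.0008 -0.0004  0.0018] F [-0.5  0.   0.1] rows 0.0
```

Positioned within 2 mm. Squeezing now.

```bash
python3 -m creep '[[0,0,0,0,0,0.001,0.6],[0,0,0,0,0,0.001,0.5],[0,0,0,0,0,0.001,0.4],[0,0,0,0,0,0.001,0.2],[0,0,0,0,0,0.001,0.2],[0,0,0,0,0,0.001,0.2],[0,0,0,0,0,0.001,0.2],[0,0,0,0,0,0.001,0.2]]' 42; python3 -m creep '[[0,0,0,0,0,0,0.2],[0,0,0,0,0,0,0.2],[0,0,0,0,0,0,0.2],[0,0,0,0,0,0,0.2]]'
```

```text
time_s: 12.62
tcp_pos: [0.5919, -0.1116, 0.133]
tcp_rot: [-0.001, 0.998, -0.07, 0.001]
force: [-2.7, 4.5, 10.7]
opening: 0.342
grasp_force: 42.0
time_s: 13.12
tcp_pos: [0.5919, -0.1116, 0.133]
tcp_rot: [-0.001, 0.998, -0.07, 0.001]
force: [-2.4, 3.7, 9.6]
opening: 0.343
grasp_force: 42.0
```

```bash
python3 -m creep '[[0,0,0,0,0,-0.008,0.2],[0,0,0,0,0,-0.024,0.2],[0,0,0,0,0,-0.044,0.2],[0,0,0,0,0,-0.064,0.2],[0,0,0,0,0,-0.084,0.2],[0,0,0,0,0,-0.1,0.2],[0,0,0,0,0,-0.105,0.2],[0,0,0,0,0,-0.105,0.2]]' 45; python3 - <<'E'
from h import *
d=snap('side','d7')[0]; s,p,R=st(); print(s['force'],s['opening'],p)
w=snap('wrist','w7')[0]
cv2.imwrite('pics/p7.png',np.hstack([cv2.resize(d[130:280,140:290],(390,390),interpolation=cv2.INTER_CUBIC),cv2.resize(w[100:400,130:430],(390,390))])[:,:,::-1])
go([.45,-.20,.235],-.2625)
E
```

```text
time_s: 14.12
tcp_pos: [0.5907, -0.1123, 0.2353]
tcp_rot: [0.0, 0.998, -0.07, 0.0]
force: [0.5, 0.3, -2.3]
opening: 0.343
grasp_force: 45.0
[-0.19613447  0.23464842 -2.50056877] 0.3418056896705302 [ 0.59043832 -0.11218954  0.23450714]
t 14.22 rv [-1.000e-04  1.800e-03  1.228e-01] d [-0.1267  0.1065 -0.0007] F [ 0.4  0.1 -2.6] rows 2.6
```

View pics/p7.png

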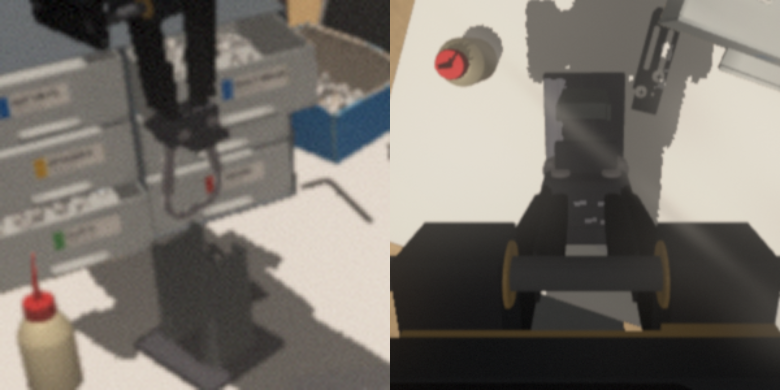

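The pliers hang upright in the grip with the circlip spread at (190,180) in the left crop. The stand is cleared and the measured weight is 2.3 N. I'll carry them along the front side, clear of the cabinet.

```bash
python3 -m creep '[[0,0,0.02,-0.02,0.01,0,0.2],[0,0,0.05,-0.05,0.03,0,0.2],[0,0,0.08,-0.09,0.065,0,0.2],[0,0,0.1,-0.12,0.11,0,0.2],[0,0,0.123,-0.138,0.155,0,0.2],[0,0,0.123,-0.15,0.19,0,0.2],[0,0,0.123,-0.155,0.21,0,0.2],[0,0,0.123,-0.155,0.21,0,0.2]]' 45; python3 -c "
from h import *
go([.4367,-.4235,.235],-.2625)"
```

```text
time_s: 15.22
tcp_pos: [0.4071, -0.2993, 0.2342]
tcp_rot: [-0.001, 0.991, -0.132, -0.001]
force: [0.1, -0.7, -1.6]
opening: 0.345
grasp_force: 45.0
t 15.22 rv [-0.0009  0.0016 -0.0027] d [ 0.0611  0.1121 -0.001 ] F [ 0.1 -0.7 -1.6] rows 2.0
```

```bash
python3 -m creep '[[0,0,0,0.015,0.025,0,0.2],[0,0,0,0.04,0.065,0,0.2],[0,0,0,0.055,0.1,0,0.2],[0,0,0,0.061,0.112,0,0.2],[0,0,0,0.061,0.112,0.02,0.2],[0,0,0,0.061,0.112,0.04,0.2],[0,0,0,0.061,0.112,0.045,0.2],[0,0,0,0.061,0.112,0.045,0.2]]' 45; python3 - <<'E'
from h import *
for n in('scene','side'):
    snap(n,n[:2]+'8')
snap('wrist','w8')
a=cv2.imread('pics/sc8.png')[170:330,190:380]; b=cv2.imread('pics/si8.png')[120:260,270:440]
cv2.imwrite('pics/p8.png',np.hstack([cv2.resize(a,(400,337),interpolation=cv2.INTER_CUBIC),cv2.resize(b,(400,337),interpolation=cv2.INTER_CUBIC)]))
go([.4367,-.4235,.1444],-.2625)
E
```

```text
time_s: 16.23
tcp_pos: [0.4376, -0.4216, 0.1891]
tcp_rot: [-0.001, 0.991, -0.131, -0.001]
force: [-0.6, -0.3, -1.9]
opening: 0.344
grasp_force: 45.0
t 16.38 rv [ 0.0009 -0.0015 -0.    ] d [-0.0014  0.001   0.0468] F [ 0.5 -1.  -1.7] rows 0.7
```

View pics/p8.png

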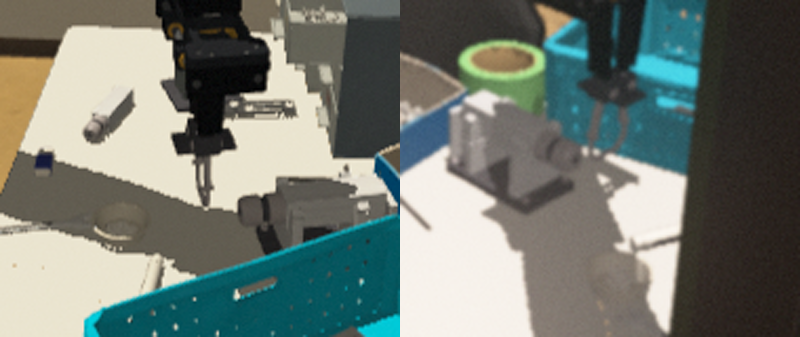

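The left crop shows the circlip at (203,185), in front of and above the journal at (255,210). The right crop shows the ring at (605,130) and the journal at (557,150). Now I'll measure the ring relative to the journal.

```bash
cat > rel.py <<'E'
from h import *
import sys
c,n=np.cos(-.2625),np.sin(-.2625)
def loc(P): q=P-np.array([.558,-.4538,0]); return np.stack([q[...,0]*c+q[...,1]*n,-q[...,0]*n+q[...,1]*c,q[...,2]],-1)
s,p,R=st(); t=loc(p[None])[0]; print('tcp local',t.round(4)); zt=t[2]
for f in sys.argv[1:]:
    L=loc(cloud(f)[0]).reshape(-1,3); print(f)
    for nm,z0,z1,w in(('flange',zt-.043,zt-.033,.045),('jaw',zt-.07,zt-.046,.04),('ringmid',zt-.09,zt-.075,.04),('ringlow',zt-.12,zt-.09,.04)):
        Q=L[(abs(L[:,0]-t[0])<.035)&(abs(L[:,1]-t[1])<w)&(L[:,2]>z0)&(L[:,2]<z1)]
        if len(Q)>8: print(nm,len(Q),'x',np.percentile(Q[:,0],[2,50,98]).round(4),'y',np.percentile(Q[:,1],[2,50,98]).round(4),'zmin',np.percentile(Q[:,2],2).round(4))
    Q=L[(L[:,0]>-.086)&(L[:,0]<-.075)&(abs(L[:,1])<.024)&(L[:,2]>.04)&(L[:,2]<.085)]
    if len(Q): print('journal',len(Q),'y',np.percentile(Q[:,1],[1,99]).round(4),'z',np.percentile(Q[:,2],[1,99]).round(4))
    Q=L[(L[:,0]>-.1)&(L[:,0]<-.05)&(abs(L[:,1])<.024)&(L[:,2]>.05)&(L[:,2]<.085)]
    if len(Q): print('xmin',np.percentile(Q[:,0],1).round(4))
    # circle fit of journal surface 
    Q=L[(L[:,0]>-.080)&(L[:,0]<-.072)&(abs(L[:,1])<.024)&(L[:,2]>.04)&(L[:,2]<.085)]
    if len(Q)>20:
        from scipy.optimize import least_squares
        r=least_squares(lambda v:np.hypot(Q[:,1]-v[0],Q[:,2]-v[1])-.016,[0,.062],loss='soft_l1',f_scale=.001); print('axis y,z',r.x.round(4),len(Q))
E
python3 rel.py sc8 si8 w8
```

```text
tcp local [-0.1237 -0.0012  0.1912]
sc8
flange 214 x [-0.1549 -0.137  -0.0983] y [-0.0245 -0.0116  0.0146] zmin 0.1487
jaw 32 x [-0.1292 -0.1268 -0.1245] y [-0.0258 -0.0221 -0.0189] zmin 0.122
ringmid 43 x [-0.1323 -0.1268 -0.1207] y [-0.0285 -0.0233  0.0226] zmin 0.1014
ringlow 49 x [-0.1286 -0.1269 -0.1244] y [-0.026   0.0066  0.0237] zmin 0.0811
journal 83 y [-0.0191  0.006 ] z [0.0514 0.0778]
xmin -0.0876
axis y,z [-0.0015  0.0606] 56
si8
flange 155 x [-0.1566 -0.1417 -0.0995] y [-0.0137  0.0116  0.0243] zmin 0.1485
jaw 53 x [-0.1309 -0.1289 -0.124 ] y [-0.0228  0.02    0.0272] zmin 0.1217
ringmid 39 x [-0.1333 -0.1283 -0.1208] y [-0.0257 -0.0179  0.0277] zmin 0.1028
ringlow 66 x [-0.1308 -0.1282 -0.0894] y [-0.024   0.0003  0.0272] zmin 0.0737
journal 59 y [-0.0063  0.0182] z [0.0465 0.0774]
xmin -0.0905
axis y,z [-0.0011  0.0612] 34
w8
flange 1610 x [-0.1522 -0.106  -0.0956] y [-0.0175 -0.0016  0.0136] zmin 0.1523
jaw 15 x [-0.1222 -0.1217 -0.1212] y [-0.026   0.0196  0.0228] zmin 0.1215
ringmid 80 x [-0.1251 -0.1204 -0.1184] y [-0.0286 -0.0219  0.0253] zmin 0.1055
ringlow 35 x [-0.1256 -0.1226 -0.1223] y [-0.0272  0.0194  0.0238] zmin 0.0915
journal 379 y [-0.0175  0.0131] z [0.0651 0.0784]
xmin -0.0861
axis y,z [-0.0021  0.0616] 300
```

```bash
python3 -m creep '[[0,0,0,0,0.0005,0.01,0.2],[0,0,0,0,0.0005,0.025,0.2],[0,0,0,0,0.0005,0.038,0.2],[0,0,0,0,0.0005,0.0455,0.2],[0,0,0,0.005,0.0005,0.0455,0.2],[0,0,0,0.012,0.0005,0.0455,0.2],[0,0,0,0.015,0.0005,0.0455,0.2],[0,0,0,0.015,0.0005,0.0455,0.2]]' 45; python3 - <<'E'
from h import *
for n in('scene','side','wrist'): snap(n,n[:2]+'9')
zs=[arm.get_state()['tcp_pos'][2] for _ in range(3)];print(zs)
E
cat >> rel.py <<'E'
    Q=L[(abs(L[:,0]-t[0])<.045)&(abs(L[:,1]-t[1])<.014)&(abs(L[:,2]-zt+.035)<.006)&(abs(L[:,0]-t[0])>.015)]
    B=L[(abs(L[:,0])<.06)&(abs(L[:,1]+.002)<.014)&(abs(L[:,2]-.079)<.006)]
    for nm,q in(('flange top',Q),('body top',B)):
        if len(q)>5: A=np.c_[q[:,0]-q[:,0].mean(),q[:,1]-q[:,1].mean(),np.ones(len(q))];print(nm,len(q),np.linalg.lstsq(A,q[:,2],rcond=None)[0].round(4), np.median(q[:,2]).round(4))
E
python3 rel.py sc9 si9 wr9
```

```text
time_s: 17.38
tcp_pos: [0.4527, -0.4273, 0.1452]
tcp_rot: [0.0, 0.991, -0.131, 0.0]
force: [0.1, 0.2, -2.5]
opening: 0.347
grasp_force: 45.0
[np.float64(0.1448050189656581), np.float64(0.1448050189656581), np.float64(0.1448050189656581)]
tcp local [-0.1091 -0.0016  0.1448]
sc9
flange 196 x [-0.1386 -0.1194 -0.0818] y [-0.025  -0.0121  0.0124] zmin 0.1027
jaw 60 x [-0.1131 -0.1091 -0.0753] y [-0.0283 -0.0215  0.0029] zmin 0.075
ringmid 93 x [-0.1156 -0.0871 -0.0749] y [-0.0288 -0.0148  0.0224] zmin 0.055
ringlow 57 x [-0.1121 -0.1102 -0.0764] y [-0.0287 -0.0022  0.0219] zmin 0.038
journal 79 y [-0.019   0.0043] z [0.051  0.0775]
xmin -0.0878
axis y,z [-0.0008  0.0603] 56
flange top 101 [0.004  0.0024 0.1083] 0.1081
body top 417 [0.0121 0.0141 0.0769] 0.077
si9
flange 135 x [-0.1407 -0.1264 -0.084 ] y [-0.0155  0.0109  0.0219] zmin 0.1031
jaw 64 x [-0.116  -0.1122 -0.0748] y [-0.0197  0.0161  0.0242] zmin 0.0749
ringmid 89 x [-0.1176 -0.0893 -0.075 ] y [-0.0246  0.0134  0.0273] zmin 0.0558
ringlow 63 x [-0.1151 -0.1125 -0.0797] y [-0.0254  0.0026  0.0261] zmin 0.0373
journal 62 y [-0.0077  0.0174] z [0.0469 0.0777]
xmin -0.0899
axis y,z [-0.0003  0.0609] 39
flange top 72 [ 0.0505 -0.0537  0.1094] 0.1089
body top 253 [ 0.0167 -0.0126  0.0776] 0.0777
wr9
flange 1601 x [-0.1375 -0.091  -0.0807] y [-0.0181 -0.0023  0.0129] zmin 0.1064
jaw 302 x [-0.1069 -0.0793 -0.0744] y [-0.0233 -0.0016  0.019 ] zmin 0.0749
ringmid 136 x [-0.1099 -0.1038 -0.0748] y [-0.0292 -0.0019  0.0246] zmin 0.0609
ringlow 35 x [-0.1106 -0.1079 -0.1075] y [-0.0278  0.0187  0.023 ] zmin 0.0443
journal 488 y [-0.0174  0.0136] z [0.065  0.0784]
xmin -0.0861
axis y,z [-0.002   0.0616] 414
flange top 1283 [-0.0084  0.0014  0.1093] 0.1094
body top 6781 [0.0148 0.0008 0.0784] 0.0786
```

The ring is centred to within 0.6 mm laterally and vertically. Sliding on slowly.

```bash
python3 -m creep '[[0,0,0,0.003,0,0.0006,0.2],[0,0,0,0.007,0,0.0006,0.2],[0,0,0,0.011,0,0.0006,0.2],[0,0,0,0.015,0,0.0006,0.2],[0,0,0,0.018,0,0.0006,0.2],[0,0,0,0.021,0,0.0006,0.2],[0,0,0,0.023,0,0.0006,0.2],[0,0,0,0.023,0,0.0006,0.2]]' 45; python3 -m creep '[[0,0,0,0.003,0,0,0.2],[0,0,0,0.006,0,0,0.2],[0,0,0,0.009,0,0,0.2],[0,0,0,0.012,0,0,0.2],[0,0,0,0.015,0,0,0.2],[0,0,0,0.017,0,0,0.2],[0,0,0,0.018,0,0,0.2],[0,0,0,0.018,0,0,0.2]]' 45
python3 - <<'E'
from h import *
for n in('scene','side','wrist'): snap(n,n[:2]+'10')
a=cv2.imread('pics/sc10.png')[215:295,285:385]; b=cv2.imread('pics/si10.png')[150:210,310:385]
cv2.imwrite('pics/p10.png',np.hstack([cv2.resize(a,(400,320),interpolation=cv2.INTER_CUBIC),cv2.resize(b,(400,320),interpolation=cv2.INTER_CUBIC)]))
E
python3 rel.py sc10 si10 wr10
```

```text
time_s: 18.52
tcp_pos: [0.4745, -0.433, 0.144]
tcp_rot: [-0.0, 0.991, -0.131, -0.0]
force: [0.8, 0.7, -1.7]
opening: 0.343
grasp_force: 45.0
time_s: 19.52
tcp_pos: [0.4918, -0.4377, 0.144]
tcp_rot: [-0.0, 0.991, -0.131, -0.0]
force: [-0.1, 0.2, -1.9]
opening: 0.346
grasp_force: 45.0
tcp local [-0.0682 -0.0016  0.1441]
sc10
flange 195 x [-0.0983 -0.0825 -0.0414] y [-0.0257 -0.0124  0.0128] zmin 0.1016
jaw 165 x [-0.0828 -0.058  -0.0341] y [-0.0284 -0.008   0.0123] zmin 0.0741
ringmid 180 x [-0.0874 -0.0605 -0.0336] y [-0.0334 -0.0174  0.0207] zmin 0.0545
ringlow 117 x [-0.0872 -0.0409 -0.0345] y [-0.0338 -0.0182  0.0067] zmin 0.0253
journal 81 y [-0.0195  0.0095] z [0.05   0.0767]
xmin -0.0878
axis y,z [-0.0018  0.0603] 67
flange top 99 [-0.0019  0.0004  0.1071] 0.1071
body top 411 [0.0124 0.0062 0.077 ] 0.0771
si10
flange 129 x [-0.1011 -0.0865 -0.0432] y [-0.0163  0.0094  0.0221] zmin 0.1024
jaw 134 x [-0.0868 -0.0708 -0.0343] y [-0.0231  0.0077  0.027 ] zmin 0.0742
ringmid 184 x [-0.0899 -0.0694 -0.0356] y [-0.026   0.0154  0.0362] zmin 0.0543
ringlow 173 x [-0.0891 -0.042  -0.0346] y [-0.0047  0.0177  0.0362] zmin 0.0246
journal 69 y [-0.0218  0.0209] z [0.0471 0.0788]
xmin -0.0905
axis y,z [0.0003 0.0622] 70
flange top 68 [ 0.0809 -0.      0.1087] 0.1081
body top 222 [ 0.0071 -0.0126  0.0777] 0.0779
wr10
flange 1592 x [-0.0967 -0.0502 -0.0399] y [-0.0181 -0.0023  0.013 ] zmin 0.1055
jaw 826 x [-0.0566 -0.0385 -0.0333] y [-0.0292 -0.0023  0.0281] zmin 0.0743
ringmid 160 x [-0.0687 -0.0485 -0.0335] y [-0.0291  0.0139  0.0245] zmin 0.0582
ringlow 50 x [-0.0695 -0.067  -0.0341] y [-0.0276  0.0188  0.0231] zmin 0.0431
xmin -0.0699
flange top 1274 [-0.009  -0.0003  0.1084] 0.1085
body top 6177 [ 0.0053 -0.0002  0.0786] 0.0786
```

View pics/p10.png

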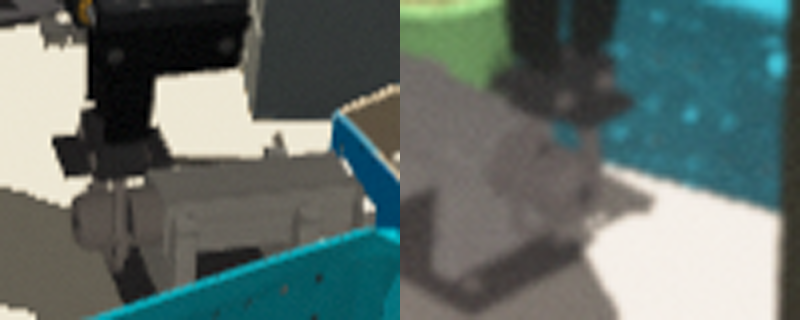

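```bash
python3 - <<'E'
from h import *
c,n=np.cos(-.2625),np.sin(-.2625)
for f in('sc9','si9','sc8','si8','w5','wr9'):
    P,im=cloud(f); q=P-np.array([.558,-.4538,0]); L=np.stack([q[...,0]*c+q[...,1]*n,-q[...,0]*n+q[...,1]*c,q[...,2]],-1)
    m=(abs(L[...,1]+.0015)<.02)&(L[...,2]>.05)&(L[...,2]<.085)&(L[...,0]<-.03)&(L[...,0]>-.095)
    x=L[m][:,0];g=im[m].mean(1);rr=np.hypot(L[m][:,1]+.0015,L[m][:,2]-.061)
    b=np.arange(-.094,-.03,.002); i=np.digitize(x,b)
    print(f,[(int(round(b[k-1]*1000)),int(np.median(g[i==k])),round(np.median(rr[i==k])*1000,1)) for k in range(1,len(b)) if (i==k).sum()>1])
E
```

```text
sc9 [(-88, 65, np.float64(9.0)), (-86, 79, np.float64(13.7)), (-84, 80, np.float64(14.3)), (-82, 80, np.float64(15.0)), (-80, 79, np.float64(14.9)), (-78, 80, np.float64(15.5)), (-76, 79, np.float64(15.6)), (-74, 79, np.float64(15.0)), (-72, 80, np.float64(15.0)), (-70, 75, np.float64(15.7)), (-68, 73, np.float64(14.3)), (-66, 35, np.float64(12.6)), (-64, 35, np.float64(13.1)), (-62, 38, np.float64(12.5)), (-60, 63, np.float64(14.8)), (-58, 78, np.float64(15.2)), (-56, 80, np.float64(15.5)), (-54, 79, np.float64(15.8)), (-52, 80, np.float64(15.8)), (-50, 79, np.float64(15.2)), (-48, 78, np.float64(15.5)), (-46, 80, np.float64(15.7)), (-44, 84, np.float64(17.3)), (-42, 88, np.float64(18.0)), (-40, 87, np.float64(19.8)), (-38, 89, np.float64(18.8)), (-36, 88, np.float64(18.4)), (-34, 88, np.float64(20.6))]
si9 [(-92, 90, np.float64(9.1)), (-90, 95, np.float64(11.9)), (-88, 98, np.float64(13.3)), (-86, 100, np.float64(15.6)), (-84, 97, np.float64(16.0)), (-82, 98, np.float64(16.4)), (-80, 96, np.float64(16.0)), (-78, 95, np.float64(16.0)), (-76, 93, np.float64(17.0)), (-74, 88, np.float
[... 3248 characters left out ...]
-80, 99, np.float64(16.4)), (-78, 98, np.float64(16.6)), (-76, 97, np.float64(16.5)), (-74, 97, np.float64(16.5)), (-72, 96, np.float64(16.5)), (-70, 95, np.float64(16.6)), (-68, 84, np.float64(15.7)), (-66, 57, np.float64(13.5)), (-64, 57, np.float64(13.4)), (-62, 58, np.float64(13.4)), (-60, 86, np.float64(15.7)), (-58, 94, np.float64(16.5)), (-56, 95, np.float64(16.5)), (-54, 95, np.float64(16.5)), (-52, 95, np.float64(16.5)), (-50, 93, np.float64(16.4)), (-48, 94, np.float64(16.4)), (-46, 95, np.float64(16.5)), (-44, 101, np.float64(17.0)), (-42, 117, np.float64(19.8)), (-40, 117, np.float64(19.8)), (-38, 117, np.float64(19.9)), (-36, 117, np.float64(19.6)), (-34, 117, np.float64(19.9))]
```

```bash
python3 -m creep '[[0,0,0,0.002,0,-0.0003,0.2],[0,0,0,0.004,0,-0.0003,0.2],[0,0,0,0.0058,0,-0.0003,0.2],[0,0,0,0.0058,0,-0.0003,0.2],[0,0,0,0.0058,0,-0.0003,0.2],[0,0,0,0.0058,0,-0.0003,0.2]]' 45
python3 - <<'E'
from h import *
for n in('scene','side','wrist'): snap(n,n[:2]+'11')
E
python3 rel.py sc11 si11 wr11 | grep -E "tcp|11|flange|body|axis|xmin"
```

```text
time_s: 20.42
tcp_pos: [0.4973, -0.4392, 0.1443]
tcp_rot: [-0.0, 0.991, -0.131, -0.0]
force: [-0.5, -0.7, -2.1]
opening: 0.346
grasp_force: 45.0
tcp local [-0.0623 -0.0016  0.1444]
sc11
flange 190 x [-0.0925 -0.076  -0.0355] y [-0.0253 -0.0125  0.011 ] zmin 0.102
jaw 169 x [-0.0836 -0.047  -0.0288] y [-0.0268 -0.0073  0.0118] zmin 0.0745
xmin -0.088
axis y,z [-0.0014  0.0603] 58
flange top 103 [-0.0065  0.0232  0.1075] 0.1074
body top 400 [0.0066 0.0074 0.0771] 0.0771
si11
flange 124 x [-0.0955 -0.0807 -0.0379] y [-0.0153  0.0097  0.0221] zmin 0.1033
ringlow 184 x [-0.0885 -0.042  -0.0303] y [-0.011   0.0207  0.0359] zmin 0.0249
xmin -0.0911
axis y,z [-0.0007  0.0607] 37
flange top 73 [ 0.0342 -0.0456  0.1083] 0.1082
body top 217 [ 0.008  -0.0024  0.0778] 0.0779
wr11
flange 1601 x [-0.0908 -0.0445 -0.0341] y [-0.0182 -0.0023  0.013 ] zmin 0.1059
xmin -0.0639
flange top 1273 [-0.0098  0.0061  0.1087] 0.1088
body top 5794 [0.0008 0.0017 0.0787] 0.0787
```

The measurements put the ring within about 1 mm of the groove centre, with almost no contact force and the full 45 N squeeze.

```bash
python3 -c "
from cell import arm
print(arm.sign_off())"
```

```text
the job is handed in; nothing more can be done
None
```

The job is handed in at about 20.6 s: the axle is seated in the nest, and the fully spread circlip stands over its groove (within about 1 mm by measurement), with the pliers still held squeezed at 45 N.

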